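Reload the label unwinder from the bottom of the reel stack

TASK

Reload the label unwinder with the full yellow reel: put the empty cardboard core that is on the unwinder's platter flat into the blue bin, lift the white and the green part-used reels off the reel stand onto the black mat, side by side, and fit the yellow reel from under them flat on the unwinder's platter, over its hub. Put the green and then the white reel back on the stand, stacked flat and centred with green below white. Set the reels down without dropping them, and leave the spare blue reel and the pile of cartons alone.

Things in the scene. Friction and masses are not known exactly. Their poses are not given: they have to be found in the camera images.
- reel_yellow: full reel of yellow labels, outer diameter 152 mm, bore 76 mm (a ring-shaped wall 38 mm thick to pinch, one finger inside the bore), 35 mm high, lying flat; origin at the centre of its underside, z up. 0.43 kg. Starts at the bottom of the stack on the stand, seen from above as the outermost ring
- reel_green: part-used reel of green labels, outer diameter 130 mm, bore 76 mm (a ring-shaped wall 27 mm thick to pinch, one finger inside the bore), 35 mm high, lying flat; origin at the centre of its underside, z up. 0.28 kg. Starts in the middle of the stack
- reel_white: part-used reel of white labels, outer diameter 108 mm, bore 76 mm (a ring-shaped wall 16 mm thick to pinch, one finger inside the bore), 35 mm high, lying flat; origin at the centre of its underside, z up. 0.16 kg. Starts on top of the stack, its underside 80 mm above the bench
- empty_core: empty brown cardboard core, a plain tube, outer diameter 92 mm, bore 76 mm (wall 8 mm), 35 mm high, standing upright on the unwinder's platter over the hub; origin at the centre of its underside, z up. 0.05 kg
- unwinder: fixed unwinder: grey housing 170 x 170 mm, in its middle a turning platter (diameter 160, top 40 mm over the bench) with black hub (diameter 52, 7 high) and spindle (diameter 14, 50 high) for the reel. Guide rollers, 20 wide, tops 87 mm over the bench, at (74, +-74) mm; a low adjuster projects 24 mm at -x. Origin on the bench under the platter's centre; x away from the robot +-0.25 rad
- stand: fixed reel stand under the yellow, green and white reels: dark steel disc, diameter 160 mm, 10 mm thick, with a black hub (diameter 52, 7 high) and steel spindle (diameter 14, top 50 mm over the disc's upper face) as on the unwinder. Origin on the bench under the disc's centre, z up. A second, like stand holds the blue reel
- mat: black rubber mat fixed on the bench, 145 mm (its x) by 290 mm (its y), 3 mm thick, the side area for the part-used reels: room for two side by side along its y; origin at the centre of its underside
- core_bin: fixed blue open bin for empty cores, outside 150 mm (its x) by 180 mm (its y), 45 mm high, walls and floor 4 mm (the rim's lip adds 4 mm outside); origin at the centre of its underside
- reel_blue: bystander: spare full reel of blue labels, outer diameter 152 mm, bore 76 mm (a ring-shaped wall 38 mm thick to pinch, one finger inside the bore), 35 mm high, lying flat; origin at the centre of its underside, z up, on a second stand; to be left alone
- cartons: bystander: pile of white and green cartons banded together, 90 x 120 x 132 mm high, loose; origin at the centre of its underside; to be left alone
Things that resemble listed ones, but are neither listed nor needed, are in the scene too. What is shaped like the reel_white but purple is not meant. Leave any red look-alike of the stand alone.

How it is judged:
By the outcome, as a careful person would: the job done as asked, in the order asked, and still so for the second after the job is handed in, with the robot touching nothing.
It also fails if it takes over 131 s, if anything falls off the work surface, if the arm or the gripper's body presses on something with over 40 N, if the wrist force passes 120 N, or if a joint passes its speed limit or range.

ROBOT

A 7-joint arm with a two-finger parallel gripper is mounted at the origin on the work surface. World frame = base frame: x ahead of the robot, y to its left, z up, the work surface at z = 0. Lengths are in m, angles in rad, forces in N, time in s.
With the tool pointing down it reaches from about 0.4 to 0.9 m from the base axis. Payload 5.5 kg.
Tool frame: the origin (TCP) lies midway between the tips of the shut fingers; the grasp point (between the pads) lies 19 mm behind it; z points along the fingers, y is the line along which they close (so a half turn about z gives the same grasp; the last joint's range is limited). The gripper opens to 85 mm and grips with 20 to 120 N. Pads are 22 mm wide; open, the fingers measure 114 mm over their backs; the gripper's body (76 mm by 85 mm) begins 54 mm behind the grasp point. The pads swing forward as they close: fully open they stand 13 mm farther back than shut.
Start: joints at [1.532, 0.501, -0.427, 1.55, 0.221, 1.138, -0.21], TCP at [0.193, -0.621, 0.231] pointing down, gripper open.
Joint ranges: [-2.88, 2.88], [-0.31, 2.03], [-1.54, 1.56], [0.2, 2.42], [-1.41, 4.55], [0.19, 2.02], [-2.57, 2.57]. Speed limits (rad/s): [2.57, 2.57, 3.14, 3.14, 3.14, 3.14, 3.14].

INTERFACE

Orientations are given as [roll, pitch, yaw] about the fixed x, y, z axes, in that order (R = Rz(yaw) Ry(pitch) Rx(roll)).
In Python, from workcell import readout, vision, env gives the robot as it stands. The module is installed in compiled form; this text tells all that it offers.
- The arm moves only by the tool jog_arm, never from a script. Its argument "series" is a list of rows, each a list of 2 entries, a list of its own where there are three numbers: the shift along the tool's x, y, z scaled (see below), then the turn, a rotation vector about the tool's x, y, z scaled (see below). In form: [[[tx, ty, tz], [ax, ay, az]], ...]. A call has 1 to 10 rows; each row shifts and turns the commanded pose from where the row before left it, along the tool's axes as they then stand; what a row does not reach is not made up. The controller multiplies each number of a shift by 150 mm and each number of a turn by 180 degrees. A row lasts 1/8 s, in which the tool goes at most 62.5 mm and 10.7 degrees, less where a joint would pass 70% of its speed; a pose out of reach is approached as far as the arm can. A call with a number of a shift or a turn outside -1 to 1 is refused whole. A call with a gripper value outside its range is refused whole. "jaw" is the opening, from 0 (shut) to 1 (fully open), set as the call begins (left out, the last holds). The fingers move at their own pace and stop on an object; the grip force is fixed at half the most. Time passes only in rows, so rows that do not move let the fingers close. It gives the time, the measured TCP pose, the force, the opening and the grip force at its end, in the units of the state.
- readout.read_state(): the state, without advancing time (a new reading comes with each control period).
- vision.get_image(name): name is "scene" or "top"; returns a dict with "color" (420x560x3 uint8, red, green, blue), "z_map" (420x560 float32, m along the optical axis (not along the pixel's ray), 0 where there is no reading), "camera_matrix" (3x3 intrinsics, pixels), "extrinsics" (4x4, takes a point from world to camera coordinates). Camera axes: x right, y up, looking along -z (the intrinsics and any distortion apply to the point x, -y, -z); pixel columns grow to the right and rows downward; lengths in m; the calibration is good to about 2 mm. A picture is of the moment at which its call begins.
- env.hand_in(): hands the job in; it is judged then, once.
The state is a dict: "clock": time; "joint_pos": joint angles; "joint_velocities": joint speeds; "joint_efforts": joint torques, N m; "tool_pos": TCP position; "tcp_rot": TCP orientation; "ft_force": force on the tool from outside, world axes, zero at the start; "torque": the same for the moment, N m; "grip_width": finger opening in m; "finger_force": force on a finger pad.
Only numpy, scipy, OpenCV 4.12 (cv2) and the standard library are available. Lean on these libraries where they do the work, as an engineer would, in place of code of your own. Each camera call takes 0.05 s, during which the arm holds its last target. There are 200 camera calls.

## Working session

There is one attempt and no reset: what is moved stays moved. The work goes in short steps, Python scripts to look and compute and a tool call to move; the robot and the scene stay as the last step left them, time stands still between calls to the robot, and variables do not carry over. Pictures are saved under pics/ and viewed, at most 14 in all, crops included, and the job is handed in when it is done.

Besides the shell and the picture viewer there is one more tool, called after "Request:" as name(argument=value, ...) on one line, values as JSON. jog_arm: Moves the arm, as the interface text tells. Shifts and turns lie within -1 to 1; 1 stands for 150 mm of shift or 180 degrees of turn. Its arguments: {"type":"object","properties":{"series":{"type":"array"},"jaw":{"type":"number"}},"required":["series"]}

```bash
mkdir -p pics; cat > h.py <<'E'
import numpy as np, cv2
from workcell import readout, vision, env
def grab(n):
    d=vision.get_image(n); np.savez('%s.npz'%n,**d); return d
def save(d,f): cv2.imwrite('pics/'+f,d['color'][:,:,::-1])
def cloud(d):
    K=d['camera_matrix'];E=d['extrinsics'];z=d['z_map']
    v,u=np.mgrid[0:z.shape[0],0:z.shape[1]]
    p=np.stack([(u-K[0,2])/K[0,0]*z,-(v-K[1,2])/K[1,1]*z,-z],-1)
    return (p-E[:3,3])@E[:3,:3]
def ray(d,u,v,h):
    K=d['camera_matrix'];E=d['extrinsics']
    r=np.array([(u-K[0,2])/K[0,0],-(v-K[1,2])/K[1,1],-1])@E[:3,:3]
    c=-E[:3,3]@E[:3,:3]
    return c+r*(h-c[2])/r[2]
E
python3 - <<'E'
from h import *
for n in('top','scene'):
    d=grab(n);save(d,n+'0.png');print(n,d.keys(),d['camera_matrix'],d['extrinsics'])
s=readout.read_state();print(s)
E
```

```text
top dict_keys(['color', 'z_map', 'camera_matrix', 'extrinsics']) [[403.80072947   0.         287.50721027]
 [  0.         403.80072947 213.25742019]
 [  0.           0.           1.        ]] [[-0.00441964 -0.99965802  0.02577413 -0.09011972]
 [ 0.99609287 -0.0021276   0.08828624 -0.49855715]
 [-0.08820122  0.02606362  0.99576163 -1.19345824]
 [ 0.          0.          0.          1.        ]]
scene dict_keys(['color', 'z_map', 'camera_matrix', 'extrinsics']) [[432.94548091   0.         280.15197546]
 [  0.         432.94548091 205.74685454]
 [  0.           0.           1.        ]] [[ 0.35059505  0.93640438  0.01516383 -0.08423464]
 [-0.80408514  0.29267402  0.51748334  0.35725275]
 [ 0.48013561 -0.19362011  0.85555891 -1.80122321]
 [ 0.          0.          0.          1.        ]]
{'clock': 0.1, 'joint_pos': array([ 1.53220667,  0.50177367, -0.42676875,  1.55136106,  0.22082842,
        1.13832005, -0.21030421]), 'joint_velocities': array([-0.00044634, -0.00153986,  0.0002952 , -0.00365902, -0.00141883,
        0.00050884,  0.00015082]), 'joint_efforts': array([-1.06535797e-02, -5.70815992e+01, -5.83819538e+00, -2.81751931e+01,
        1.05474761e-02,  5.56814019e-03, -2.44629042e-06]), 'tool_pos': array([ 0.19293896, -0.62003352,  0.23034089]), 'tcp_rot': array([-3.13978666e+00, -1.70854131e-05,  3.01814824e-01]), 'ft_force': array([-0.3625966 , -1.0930136 ,  0.29244949]), 'torque': array([-0.01662188,  0.02468465, -0.0211586 ]), 'finger_force': 0.0, 'grip_width': 0.08519578305715285}
```

View pics/top0.png

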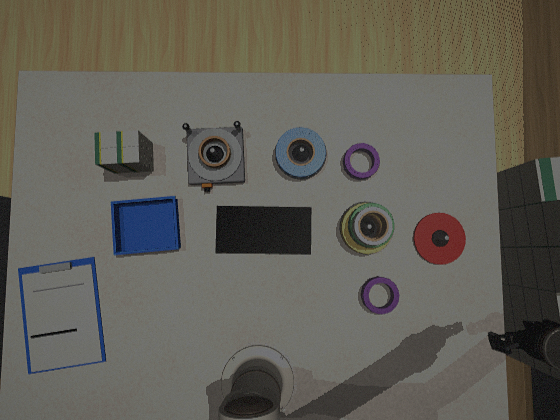

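View pics/scene0.png

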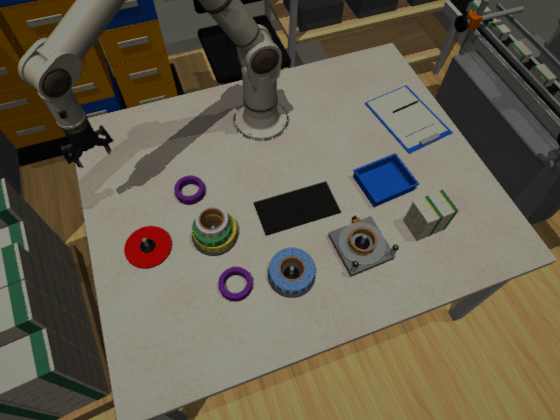

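The top view shows the core on the unwinder at (214,153), the stack at (368,227), the mat at (264,230), the bin at (147,226), blue at (301,153) and the cartons at (125,150). The red stand is at (440,238), with purple decoys at (361,161) and (380,295). The scene view agrees: stack (214,230), unwinder (361,242). Next I'll measure.

```bash
cat >> h.py <<'E'
def hsv(d): return cv2.cvtColor(d['color'],cv2.COLOR_RGB2HSV)
def near(d,u,v,r):
    a,b=np.mgrid[0:420,0:560]; return (b-u)**2+(a-v)**2<r*r
def fitc(p):
    """circle by smallest enclosing of the top-face points (percent robust)"""
    c,r=cv2.minEnclosingCircle(p[:,:2].astype(np.float32)*1000); return np.round(np.array(c)),round(r,1)
E
python3 - <<'E'
from h import *
D={n:dict(np.load(n+'.npz')) for n in('top','scene')}
P={n:cloud(D[n]) for n in D}
C={'core':((214,153),(361,240),32),'stack':((368,227),(214,228),34),'blue':((301,153),(292,271),34),'bin':((147,226),(385,180),50),'mat':((264,230),(297,207),55),'cart':((125,150),(430,213),40)}
for k,(t,s,r) in C.items():
    for n,uv in(('top',t),('scene',s)):
        p=P[n][near(D[n],*uv,r)];p=p[np.isfinite(p).all(1)]
        h,e=np.histogram(p[:,2]*1000,np.arange(-10,141,5))
        print(k,n,{int(a):int(b) for a,b in zip(e,h) if b>15})
        for lo,hi in {'core':[(34,44),(70,80)],'stack':[(40,50),(75,85),(110,120)],'blue':[(40,50)],'bin':[(41,49)],'mat':[],'cart':[(125,137)]}[k]:
            q=p[(p[:,2]*1000>lo)&(p[:,2]*1000<hi)]
            if len(q)>10: print('   ',lo,len(q),fitc(q),cv2.minAreaRect((q[:,:2]*1000).astype(np.float32)),'z',np.median(q[:,2]).round(4))
# mat by colour
for n in D:
    u,v=C['mat'][n!='top']; g=cv2.cvtColor(D[n]['color'],cv2.COLOR_RGB2GRAY)
    m=((g<40)&near(D[n],u,v,60)).astype(np.uint8)
    c=max(cv2.findContours(m,0,2)[0],key=cv2.contourArea)[:,0]
    w=np.array([ray(D[n],*x,.003)[:2] for x in c]).astype(np.float32)*1000
    print('mat',n,cv2.minAreaRect(w), 'z',np.median(P[n][m>0][:,2]))
E
```

```text
core top {-5: 210, 0: 100, 20: 22, 25: 268, 30: 387, 35: 887, 40: 742, 45: 145, 50: 44, 55: 24, 60: 28, 65: 43, 70: 172, 75: 69}
    34 1624 (array([680., 130.]), 95.8) ((675.07763671875, 126.97774505615234), (165.84173583984375, 159.27696228027344), 4.633899688720703) z 0.0396
    70 241 (array([677., 124.]), 46.2) ((676.3521728515625, 124.08602905273438), (90.85227966308594, 89.00917053222656), 45.222469329833984) z 0.0738
core scene {-5: 149, 0: 514, 5: 223, 15: 23, 20: 33, 25: 73, 30: 293, 35: 358, 40: 660, 45: 339, 50: 85, 55: 56, 60: 45, 65: 43, 70: 70, 75: 119, 80: 38, 85: 23, 90: 21}
    34 959 (array([669., 127.]), 109.4) ((667.1035766601562, 130.22401428222656), (184.77816772460938, 169.18446350097656), 3.471648931503296) z 0.0405
    70 189 (array([701., 111.]), 79.2) ((702.7343139648438, 120.33541107177734), (88.67652893066406, 147.2649383544922), 70.49375915527344) z 0.076
stack top {-10: 61, -5: 806, 0: 498, 5: 99, 10: 131, 15: 111, 20: 29, 25: 22, 30: 24, 35: 51, 40: 347, 45: 193, 50: 25, 55: 29, 60: 18, 65: 18, 70: 23, 75: 256, 80: 111, 85: 26, 90: 29, 95: 24, 100: 28
[... 2807 characters left out ...]
3.6028847694396973) z 0.1305
cart scene {-5: 392, 0: 1758, 5: 932, 10: 114, 15: 46, 20: 57, 25: 42, 30: 54, 35: 29, 40: 43, 45: 79, 50: 55, 55: 35, 60: 31, 65: 30, 70: 44, 75: 26, 80: 30, 85: 45, 90: 32, 95: 35, 100: 34, 105: 36, 110: 33, 115: 36, 120: 41, 125: 57, 130: 396, 135: 409}
    125 697 (array([671., 386.]), 72.7) ((670.95751953125, 387.45550537109375), (91.9368667602539, 126.28250122070312), 3.6814258098602295) z 0.1341
mat top ((450.6060485839844, -17.7353515625), (287.57110595703125, 142.21092224121094), 88.90911865234375) z 0.001970485883686575
mat scene ((447.9472351074219, -14.08062744140625), (284.64581298828125, 141.82339477539062), 89.11093139648438) z 0.006090864906646508
```

```bash
python3 - <<'E'
from h import *
D={n:dict(np.load(n+'.npz')) for n in('top','scene')}
P={n:cloud(D[n]) for n in D}
for k,c,lo,hi,R in(('unw spindle',(677,126),78,94,25),('stand spindle',(457,-327),48,64,30),('blue spindle',(682,-127),48,64,30),('roll1',(750,200),75,95,40),('roll2',(750,50),75,95,40),('housing',(677,126),22,34,130)):
    for n in D:
        p=P[n].reshape(-1,3)*1000
        q=p[(np.hypot(p[:,0]-c[0],p[:,1]-c[1])<R)&(p[:,2]>lo)&(p[:,2]<hi)]
        if len(q)>2: print(k,n,len(q),np.median(q,0).round(1),fitc(q/1000), [np.round(x,1) for x in cv2.minAreaRect(q[:,:2].astype(np.float32))])
# crops, enlarged
t=D['top']['color'];s=D['scene']['color']
f=lambda i,x,y:cv2.resize(i[y-50:y+50,x-50:x+50],(400,300),interpolation=cv2.INTER_CUBIC)
o=np.vstack([np.hstack([f(t,214,153),f(t,368,227)]),np.hstack([f(s,361,242),f(s,214,228)])])
cv2.imwrite('pics/crop1.png',np.clip(o[:,:,::-1]*1.6,0,255))
E
```

```text
unw spindle top 24 [675.6 126.5  87.6] (array([675., 126.]), 7.2) [array([675.5, 126. ]), array([12.4, 12.7]), np.float64(47.3)]
unw spindle scene 19 [676.  130.8  89. ] (array([674., 132.]), 8.0) [array([674.7, 131.5]), array([12. , 14.3]), np.float64(29.4)]
stand spindle top 18 [ 455.7 -329.3   57.3] (array([ 457., -330.]), 6.4) [array([ 456.3, -329.6]), array([11.6, 11.1]), np.float64(26.6)]
stand spindle scene 5 [ 452.9 -321.4   60.4] (array([ 454., -322.]), 5.4) [array([ 453.9, -322.6]), array([10.2,  4.6]), np.float64(75.6)]
blue spindle top 20 [ 685.4 -131.9   57.7] (array([ 687., -132.]), 7.4) [array([ 685.4, -132.7]), array([12.8, 11.7]), np.float64(46.0)]
blue spindle scene 14 [ 686.4 -129.3   60.2] (array([ 686., -127.]), 6.8) [array([ 685.9, -128.5]), array([11.6, 10.6]), np.float64(27.7)]
roll1 top 36 [745.  204.1  86.7] (array([748., 204.]), 10.1) [array([746.2, 204.6]), array([18.6, 16.8]), np.float64(46.6)]
roll1 scene 31 [746.3 208.4  90.6] (array([743., 210.]), 11.3) [array([744. , 210.4]), array([18.2, 20.7]), np.float64(32.0)]
roll2 top 39 [753.4  55.7  85.5] (array([753.,  57.]), 10.5) [array([753.2,  56.4]), array([18.3, 17.6]), np.float64(81.9)]
roll2 scene 33 [754.5  61.2  89.7] (array([752.,  62.]), 9.6) [array([752.3,  61.7]), array([17. , 17.1]), np.float64(70.6)]
housing top 895 [626.7 124.3  30. ] (array([674., 124.]), 116.3) [array([664.4, 126.5]), array([195.1, 170.5]), np.float64(2.6)]
housing scene 360 [707.2  95.5  31.5] (array([675., 133.]), 117.4) [array([662.8, 131.9]), array([196.3, 172.7]), np.float64(2.5)][ WARN:0@0.770] global loadsave.cpp:1063 imwrite_ Unsupported depth image for selected encoder is fallbacked to CV_8U.
```

View pics/crop1.png

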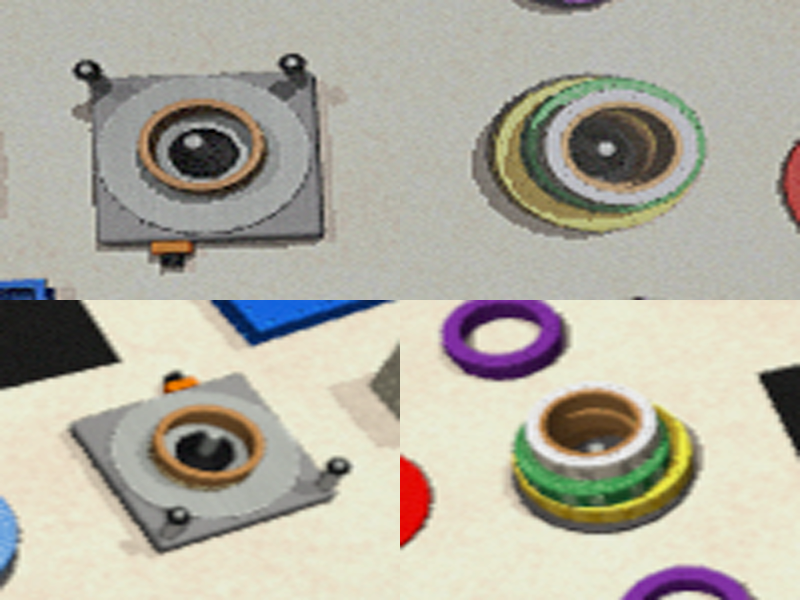

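Request:
jog_arm(series=[[[0,0,0],[0,0,0.048]],[[0,0,0],[0,0,0.048]],[[0.215,-0.25,0],[0,0,0]],[[0.215,-0.25,0],[0,0,0]],[[0.215,-0.25,0],[0,0,0]],[[0.215,-0.25,0],[0,0,0]],[[0.215,-0.25,0],[0,0,0]],[[0.215,-0.25,0],[0,0,0]],[[0.215,-0.25,0],[0,0,0]],[[0.215,-0.25,0],[0,0,0]]], jaw=0.4)

```text
clock: 1.35
tool_pos: [0.4517, -0.3192, 0.231]
tcp_rot: [-3.141, 0.0, 0.0]
ft_force: [0.3, -0.7, -0.5]
grip_width: 0.034
finger_force: 0.0
```

Request:
jog_arm(series=[[[0.15,-0.3,0],[0,0,0]],[[0.15,-0.3,0],[0,0,0]],[[0.15,-0.3,0],[0,0,0]],[[0.15,-0.3,0],[0,0,0]],[[0.15,-0.3,0],[0,0,0]],[[0.15,-0.3,0],[0,0,0]],[[0.15,-0.3,0],[0,0,0]],[[0.15,-0.3,0.1],[0,0,0]],[[0.15,-0.3,0.1],[0,0,0]],[[0.15,-0.3,0.1],[0,0,0]]])

```text
clock: 2.6
tool_pos: [0.6765, 0.1306, 0.1852]
tcp_rot: [3.141, 0.001, -0.0]
ft_force: [-0.5, -0.3, 0.8]
grip_width: 0.034
finger_force: 0.0
```

Request:
jog_arm(series=[[[0,-0.25,0],[0,0,0]],[[0,0,0],[0,0,0]],[[0,0,0],[0,0,0]]])

```text
clock: 2.98
tool_pos: [0.6759, 0.1664, 0.1858]
tcp_rot: [3.141, 0.001, 0.0]
ft_force: [-0.1, -0.9, -0.7]
grip_width: 0.0344
finger_force: 0.0
```

```bash
python3 - <<'E'
from h import *
s=readout.read_state();t=s['tool_pos']*1000;print(t.round(1),s['grip_width'])
o=[]
for n in('top','scene'):
    d=grab(n);p=cloud(d)*1000;q=p.reshape(-1,3)
    m=(np.hypot(q[:,0]-t[0],q[:,1]-t[1])<75)&(q[:,2]>t[2]-25)
    g=q[m]
    for lo in range(-25,80,10):
        w=g[(g[:,2]>t[2]+lo)&(g[:,2]<t[2]+lo+10)]
        if len(w)>5: print(n,lo,len(w),w.min(0).round(),w.max(0).round(),((w.min(0)+w.max(0))/2).round(1))
    u=np.argwhere(m.reshape(420,560));c=np.median(u,0).astype(int)
    y,x=max(c[0],80),c[1]
    o.append(cv2.resize(d['color'][y-80:y+80,x-80:x+80],(400,400),interpolation=cv2.INTER_CUBIC))
cv2.imwrite('pics/grip1.png',np.clip(np.hstack(o)[:,:,::-1]*1.5,0,255).astype(np.uint8))
E
```

```text
[675.9 166.4 185.8] 0.03442041315618308
scene 5 18 [665. 141. 191.] [687. 192. 201.] [675.9 166.4 196.1]
scene 15 25 [666. 138. 202.] [688. 200. 210.] [676.9 169.2 206.1]
scene 25 17 [668. 138. 211.] [688. 189. 219.] [677.8 163.7 215.3]
scene 35 18 [672. 139. 221.] [687. 192. 231.] [679.5 165.5 225.9]
scene 45 33 [667. 121. 231.] [688. 199. 241.] [677.7 160.2 235.8]
scene 55 42 [666. 116. 241.] [690. 222. 250.] [678.1 169.1 245.6]
scene 65 39 [664. 114. 251.] [694. 220. 261.] [678.6 166.6 255.8]
scene 75 42 [666. 109. 261.] [694. 226. 270.] [680.  167.1 265.6]
```

View pics/grip1.png

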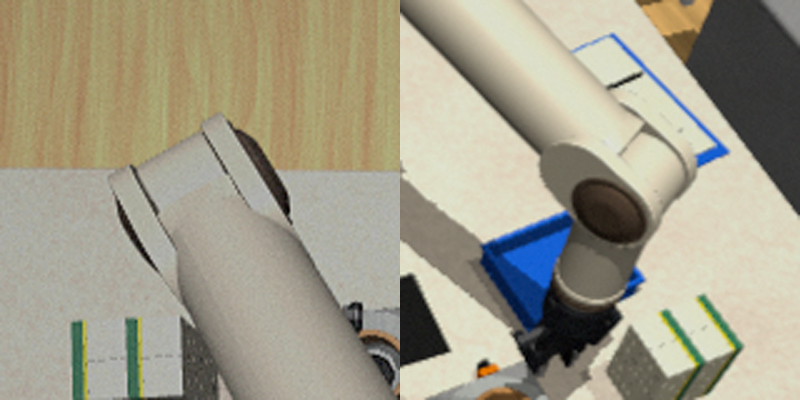

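Tips sit about 5 mm above the TCP at this opening. The scene view is biased about +2 mm in y and the top view about -2 to -3 mm, so I'll average the two.

Request:
jog_arm(series=[[[0.007,-0.01,0.15],[0,0,0]],[[0,0,0.2],[0,0,0]],[[0,0,0.2],[0,0,0]],[[0,0,0.15],[0,0,0]],[[0,0,0.1],[0,0,0]],[[0,0,0.1],[0,0,0]],[[0,0,0],[0,0,0]],[[0,0,0],[0,0,0]]], jaw=0.3)

```text
clock: 4.08
tool_pos: [0.6777, 0.1688, 0.0521]
tcp_rot: [-3.141, -0.001, 0.0]
ft_force: [0.1, 0.2, 0.6]
grip_width: 0.0255
finger_force: 0.0
```

Request:
jog_arm(series=[[[0,0,0.015],[0,0,0]],[[0,0,0],[0,0,0]],[[0,0,0],[0,0,0]],[[0,0,0],[0,0,0]],[[0,0,0],[0,0,0]],[[0,0,0],[0,0,0]]], jaw=0)

```text
clock: 4.82
tool_pos: [0.6779, 0.169, 0.0504]
tcp_rot: [-3.141, -0.002, 0.0]
ft_force: [-1.1, 0.7, 6.2]
grip_width: 0.0062
finger_force: 57.6
```

Request:
jog_arm(series=[[[0,0,-0.1],[0,0,0]],[[0,0,-0.2],[0,0,0]],[[0,0,-0.2],[0,0,0]],[[0,0,-0.2],[0,0,0]],[[0,0,-0.05],[0,0,0]],[[-0.1,-0.1,0],[0,0,0]],[[-0.2,-0.18,0],[0,0,0]],[[-0.2,-0.18,0],[0,0,0]],[[-0.2,-0.18,0],[0,0,0]],[[-0.2,-0.18,0],[0,0,0]]])

```text
clock: 6.08
tool_pos: [0.5383, 0.2927, 0.1597]
tcp_rot: [3.141, 0.003, 0.002]
ft_force: [0.3, -0.1, -0.3]
grip_width: 0.0061
finger_force: 56.9
```

Request:
jog_arm(series=[[[-0.2,-0.18,0],[0,0,0]],[[-0.2,-0.18,0],[0,0,0]],[[-0.13,-0.17,0.05],[0,0,0]],[[0,0,0.1],[0,0,0]],[[0,0,0.1],[0,0,0]],[[0,0,0],[0,0,0]],[[0,0,0],[0,0,0]]])

```text
clock: 6.95
tool_pos: [0.4632, 0.3701, 0.1237]
tcp_rot: [3.141, 0.0, -0.001]
ft_force: [-0.4, -0.1, -0.7]
grip_width: 0.0062
finger_force: 57.0
```

```bash
python3 - <<'E'
from h import *
s=readout.read_state();t=s['tool_pos']*1000;print(t.round(1),s['grip_width'])
o=[]
for n in('top','scene'):
    d=grab(n);p=cloud(d)*1000
    H=hsv(d);m=(H[...,0]>105)&(H[...,0]<125)&(H[...,1]>150)&(p[...,2]<60)&(p[...,1]>180)&(p[...,0]>330)&(p[...,0]<600)
    q=p[m];q=q[(q[:,2]>40)&(q[:,2]<50)]
    if len(q): print('bin',n,len(q),cv2.minAreaRect(q[:,:2].astype(np.float32)),np.median(q[:,2]))
    o.append(cv2.resize(d['color'][100:300] if n=='top' else d['color'][80:280],(560,200)))
    c=(abs(p[...,0]-t[0])<60)&(abs(p[...,1]-t[1]+42)<60)&(p[...,2]<t[2]+45)&(p[...,2]>t[2]-18)
    q=p[c];print(n,'held',len(q),q.min(0).round(),q.max(0).round()) if len(q) else 0
cv2.imwrite('pics/bin1.png',np.clip(np.vstack(o)[:,:,::-1]*1.4,0,255).astype(np.uint8))
E
```

```text
[463.2 370.1 123.7] 0.006170394077280728
bin top 500 ((463.2932434082031, 328.1134338378906), (156.36294555664062, 188.85560607910156), 4.994714260101318) 43.75307221081877
top held 467 [419. 281. 112.] [508. 368. 154.]
bin scene 245 ((461.6405029296875, 332.9632263183594), (158.35092163085938, 189.45468139648438), 5.08192777633667) 46.48407627691028
scene held 380 [417. 285. 116.] [511. 384. 168.]
```

View pics/bin1.png

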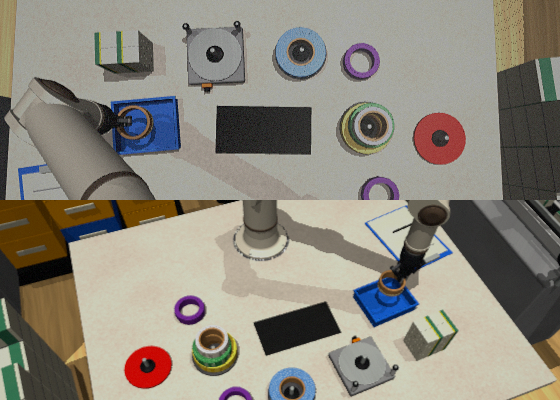

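The held core (centred near (134,123) in the picture's upper half) is over the bin.

Request:
jog_arm(series=[[[0,-0.01,0.1],[0,0,0]],[[0,0,0.2],[0,0,0]],[[0,0,0.2],[0,0,0]],[[0,0,0.1],[0,0,0]],[[0,0,0.06],[0,0,0]],[[0,0,0.03],[0,0,0]],[[0,0,0.02],[0,0,0]],[[0,0,0.01],[0,0,0]],[[0,0,0],[0,0,0]]])

```text
clock: 8.18
tool_pos: [0.4628, 0.3726, 0.0164]
tcp_rot: [-3.141, -0.001, 0.0]
ft_force: [-0.4, 0.2, -1.1]
grip_width: 0.0064
finger_force: 56.9
```

Request:
jog_arm(series=[[[0,0,0.01],[0,0,0]],[[0,0,0.007],[0,0,0]],[[0,0,0],[0,0,0]]])

```text
clock: 8.55
tool_pos: [0.4628, 0.3726, 0.0144]
tcp_rot: [-3.142, -0.001, 0.0]
ft_force: [-1.2, -1.8, 5.8]
grip_width: 0.006
finger_force: 57.7
```

Request:
jog_arm(series=[[[0,0,0],[0,0,0]],[[0,0,0],[0,0,0]],[[0,0,0],[0,0,0]],[[0,0,-0.05],[0,0,0]],[[0,0,-0.1],[0,0,0]],[[0,0,-0.2],[0,0,0]],[[0,0,-0.2],[0,0,0]],[[0,0,-0.2],[0,0,0]],[[0,0,-0.2],[0,0,0]]], jaw=0.25)

```text
clock: 9.68
tool_pos: [0.4627, 0.3726, 0.1583]
tcp_rot: [-3.141, -0.001, 0.0]
ft_force: [0.2, 0.2, -0.5]
grip_width: 0.0212
finger_force: 0.0
```

Request:
jog_arm(series=[[[0,0.2,0],[0,0,0]],[[0,0.32,0],[0,0,0]],[[0,0.32,0],[0,0,0]],[[0,0.32,0],[0,0,0]],[[0,0.32,0],[0,0,0]],[[0,0.32,0],[0,0,0]],[[0,0.32,0],[0,0,0]],[[0,0.32,0],[0,0,0]],[[0,0.32,0],[0,0,0]],[[0,0.32,0],[0,0,0]]], jaw=0.5)

```text
clock: 10.92
tool_pos: [0.4631, -0.091, 0.1574]
tcp_rot: [3.141, -0.002, 0.001]
ft_force: [0.9, 0.5, 0.3]
grip_width: 0.0427
finger_force: 0.0
```

Request:
jog_arm(series=[[[0,0.32,0],[0,0,0]],[[0,0.32,0],[0,0,0]],[[0,0.32,0],[0,0,0]],[[-0.02,0.2,0],[0,0,0]],[[-0.02,0.1,0],[0,0,0]],[[0,0,0],[0,0,0]],[[0,0,0],[0,0,0]]])

```text
clock: 11.8
tool_pos: [0.4572, -0.2767, 0.1562]
tcp_rot: [-3.141, -0.0, 0.002]
ft_force: [-0.3, -0.1, -0.1]
grip_width: 0.0428
finger_force: 0.0
```

```bash
python3 - <<'E'
from h import *
s=readout.read_state();t=s['tool_pos']*1000;print(t.round(1),s['grip_width'])
o=[]
for n in('top','scene'):
    d=grab(n);p=cloud(d)*1000
    q=p.reshape(-1,3);g=q[(np.hypot(q[:,0]-t[0],q[:,1]-t[1])<70)&(q[:,2]>t[2]-5)]
    for lo in(0,8,16,24):
        w=g[(g[:,2]>t[2]+lo)&(g[:,2]<t[2]+lo+8)]
        if len(w)>5: print(n,'finger',lo,len(w),w.min(0).round(1),w.max(0).round(1))
    c=(abs(p[...,0]-463)<60)&(abs(p[...,1]-330)<60)&(p[...,2]>33)&(p[...,2]<46)
    w=p[c];print('core in bin',n,len(w),fitc(w/1000) if len(w) else 0,np.median(w[:,2]))
    o.append(d['color'][100:300] if n=='top' else d['color'][100:300])
cv2.imwrite('pics/w1.png',np.clip(np.vstack(o)[:,:,::-1]*1.4,0,255).astype(np.uint8))
E
```

```text
[ 457.2 -276.7  156.2] 0.042836590235201755
core in bin top 252 (array([464., 328.]), 46.3) 37.5732436608852
scene finger 8 7 [ 451.3 -303.9  167. ] [ 467.7 -240.7  171. ]
scene finger 16 14 [ 453.1 -307.   172.3] [ 468.  -239.4  179.2]
scene finger 24 11 [ 457.3 -302.6  182. ] [ 470.9 -239.1  187.3]
core in bin scene 172 (array([463., 334.]), 47.5) 40.852612363144004
```

View pics/w1.png

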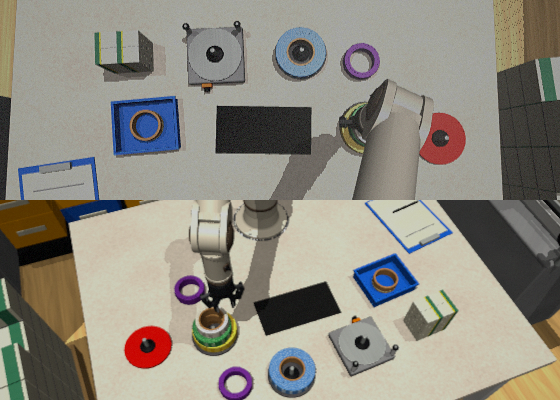

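The core lies flat in the bin, with its centre at (146,126) in the picture's upper half. Its known true position confirms the two camera biases cancel in the mean. The gripper is above the white reel.

Request:
jog_arm(series=[[[-0.013,0.015,0.1],[0,0,0]],[[0,0,0.15],[0,0,0]],[[0,0,0.1],[0,0,0]],[[0,0,0.08],[0,0,0]],[[0,0,0.04],[0,0,0]],[[0,0,0],[0,0,0]],[[0,0,0],[0,0,0]]])

```text
clock: 12.78
tool_pos: [0.4552, -0.2811, 0.086]
tcp_rot: [3.141, -0.001, 0.0]
ft_force: [0.4, 0.3, 0.6]
grip_width: 0.0428
finger_force: 0.0
```

Request:
jog_arm(series=[[[0,0,0],[0,0,0]],[[0,0,0],[0,0,0]],[[0,0,0],[0,0,0]],[[0,0,0],[0,0,0]],[[0,0,0],[0,0,0]],[[0,0,0],[0,0,0]]], jaw=0)

```text
clock: 13.52
tool_pos: [0.4552, -0.2809, 0.0862]
tcp_rot: [3.141, -0.001, 0.0]
ft_force: [-1.5, 1.0, 5.9]
grip_width: 0.0151
finger_force: 56.4
```

Request:
jog_arm(series=[[[0,0,-0.05],[0,0,0]],[[0,0,-0.1],[0,0,0]],[[0,0,-0.15],[0,0,0]],[[-0.01,-0.15,-0.1],[0,0,0]],[[-0.01,-0.28,0],[0,0,0]],[[-0.01,-0.3,0],[0,0,0]],[[-0.01,-0.3,0],[0,0,0]],[[0,-0.3,0],[0,0,0]],[[0,-0.3,0],[0,0,0]],[[0,-0.3,0],[0,0,0]]])

```text
clock: 14.78
tool_pos: [0.449, 0.0099, 0.1465]
tcp_rot: [3.141, -0.002, -0.0]
ft_force: [0.1, -0.6, -1.1]
grip_width: 0.0152
finger_force: 56.4
```

Request:
jog_arm(series=[[[0,-0.3,0],[0,0,0]],[[0,-0.25,0.1],[0,0,0]],[[0,-0.1,0.2],[0,0,0]],[[0,0,0.2],[0,0,0]],[[0,0,0.1],[0,0,0]],[[0,0,0],[0,0,0]],[[0,0,0],[0,0,0]]])

```text
clock: 15.65
tool_pos: [0.4496, 0.1061, 0.0565]
tcp_rot: [-3.141, -0.002, -0.0]
ft_force: [0.0, -1.6, -0.9]
grip_width: 0.0152
finger_force: 57.2
```

Request:
jog_arm(series=[[[0,0,0.12],[0,0,0]],[[0,0,0.1],[0,0,0]],[[0,0,0.05],[0,0,0]],[[0,0,0.02],[0,0,0]],[[0,0,0.015],[0,0,0]],[[0,0,0.01],[0,0,0]],[[0,0,0.006],[0,0,0]],[[0,0,0],[0,0,0]],[[0,0,0],[0,0,0]]])

```text
clock: 16.77
tool_pos: [0.449, 0.1063, 0.0091]
tcp_rot: [3.141, -0.001, 0.0]
ft_force: [-5.9, -2.2, 19.4]
grip_width: 0.015
finger_force: 59.1
```

Request:
jog_arm(series=[[[0,0,-0.006],[0,0,0]],[[0,0,0],[0,0,0]]])

```text
clock: 17.02
tool_pos: [0.4491, 0.1063, 0.0092]
tcp_rot: [3.141, -0.001, 0.0]
ft_force: [-2.9, -0.4, 11.0]
grip_width: 0.015
finger_force: 58.4
```

Request:
jog_arm(series=[[[0,0,0],[0,0,0]],[[0,0,0],[0,0,0]],[[0,0,0],[0,0,0]],[[0,0,-0.05],[0,0,0]],[[0,0,-0.1],[0,0,0]],[[0,0,-0.2],[0,0,0]],[[0,0,-0.25],[0,0,0]],[[0,0,-0.25],[0,0,0]]], jaw=0.4)

```text
clock: 18.02
tool_pos: [0.4486, 0.1063, 0.1379]
tcp_rot: [-3.141, -0.001, 0.0]
ft_force: [0.6, -0.5, -1.2]
grip_width: 0.0345
finger_force: 0.0
```

```bash
cat >> h.py <<'E'
COL={'yellow':(18,34,90),'green':(45,85,60),'brown':(5,17,80)}
def ring(d,lo,hi,cx,cy,R,col=None):
    p=cloud(d)*1000;m=(np.hypot(p[...,0]-cx,p[...,1]-cy)<R)&(p[...,2]>lo)&(p[...,2]<hi)
    if col:
        H=hsv(d);a,b,s=COL[col];m&=(H[...,0]>=a)&(H[...,0]<=b)&(H[...,1]>=s)
    q=p[m]
    if len(q)<10: return None
    # plane tilt of the upper face (deg)
    t=q[q[:,2]>np.median(q[:,2])-6];A=np.c_[t[:,:2]-t[:,:2].mean(0),np.ones(len(t))];k=np.linalg.lstsq(A,t[:,2],rcond=None)[0]
    return len(q),fitc(q/1000),np.median(q[:,2]).round(1),'tilt',np.degrees(np.hypot(*k[:2])).round(1)
E
python3 - <<'E'
from h import *
for n in('top','scene'):
    d=grab(n)
    print(n,'white',ring(d,30,46,449,59,62));
    print('green',ring(d,70,92,460,-330,76,'green'),ring(d,70,92,460,-330,76)); print('yellow',ring(d,36,54,452,-322,90,'yellow'),ring(d,36,54,452,-322,90))
    if n=='top': save(d,'g1.png')
E
```

```text
top white (463, (array([450.,  59.]), 55.2), np.float64(37.0), 'tilt', np.float64(0.5))
green (693, (array([ 460., -332.]), 65.0), np.float64(79.0), 'tilt', np.float64(0.3)) (1096, (array([ 459., -332.]), 65.8), np.float64(79.0), 'tilt', np.float64(0.3))
yellow (293, (array([ 453., -325.]), 75.9), np.float64(44.0), 'tilt', np.float64(0.4)) (606, (array([ 452., -326.]), 76.5), np.float64(43.9), 'tilt', np.float64(0.6))
scene white (364, (array([449.,  64.]), 55.8), np.float64(40.4), 'tilt', np.float64(0.2))
green (603, (array([ 458., -329.]), 66.8), np.float64(82.6), 'tilt', np.float64(0.1)) (801, (array([ 458., -328.]), 66.9), np.float64(82.6), 'tilt', np.float64(0.1))
yellow (239, (array([ 454., -322.]), 76.1), np.float64(47.1), 'tilt', np.float64(1.0)) (314, (array([ 454., -321.]), 76.7), np.float64(47.4), 'tilt', np.float64(0.9))
```

View pics/g1.png

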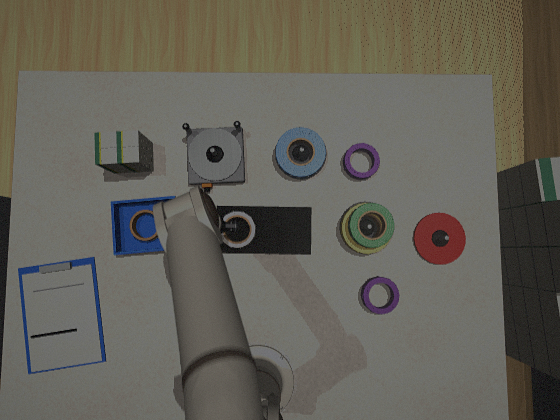

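White lies flat on the mat (238,228), true about (449,61). Green is on top of the stack (368,226), true about (459,-330).

Request:
jog_arm(series=[[[0,0.2,0],[0,0,0]],[[0.01,0.32,0],[0,0,0]],[[0.01,0.32,0],[0,0,0]],[[0.01,0.32,0],[0,0,0]],[[0.01,0.32,0],[0,0,0]],[[0.01,0.32,0],[0,0,0]],[[0.01,0.32,0],[0,0,0]],[[0.01,0.32,0],[0,0,0]],[[0,0.32,0],[0,0,0]],[[0,0.32,0],[0,0,0]]], jaw=0.6)

```text
clock: 19.38
tool_pos: [0.459, -0.3571, 0.1359]
tcp_rot: [-3.141, -0.0, 0.0]
ft_force: [0.1, 0.2, 0.1]
grip_width: 0.0514
finger_force: 0.0
```

Request:
jog_arm(series=[[[0,0.17,0],[0,0,0]],[[0,0,0.05],[0,0,0]],[[0,0,0.1],[0,0,0]],[[0,0,0],[0,0,0]],[[0,0,0],[0,0,0]]])

```text
clock: 20.0
tool_pos: [0.4596, -0.3799, 0.1131]
tcp_rot: [-3.141, 0.0, 0.002]
ft_force: [-0.1, -0.1, 0.3]
grip_width: 0.0511
finger_force: 0.0
```

Request:
jog_arm(series=[[[0,0.01,0.1],[0,0,0]],[[0,0,0.12],[0,0,0]],[[0,0,0.08],[0,0,0]],[[0,0,0.06],[0,0,0]],[[0,0,0.03],[0,0,0]],[[0,0,0],[0,0,0]],[[0,0,0],[0,0,0]]])

```text
clock: 20.88
tool_pos: [0.4596, -0.3831, 0.0552]
tcp_rot: [3.141, -0.001, 0.0]
ft_force: [-0.7, 0.3, -0.6]
grip_width: 0.0515
finger_force: 0.0
```

Request:
jog_arm(series=[[[0,0,0],[0,0,0]],[[0,0,0],[0,0,0]],[[0,0,0],[0,0,0]],[[0,0,0],[0,0,0]],[[0,0,0],[0,0,0]],[[0,0,0],[0,0,0]]], jaw=0)

```text
clock: 21.62
tool_pos: [0.4597, -0.3832, 0.0556]
tcp_rot: [3.141, -0.001, 0.0]
ft_force: [-1.6, 1.6, 5.8]
grip_width: 0.0273
finger_force: 57.5
```

Request:
jog_arm(series=[[[0,0,-0.05],[0,0,0]],[[0,0,-0.1],[0,0,0]],[[0,0,-0.15],[0,0,0]],[[0,0,-0.15],[0,0,0]],[[-0.01,-0.15,-0.05],[0,0,0]],[[-0.02,-0.25,0],[0,0,0]],[[-0.02,-0.3,0],[0,0,0]],[[-0.02,-0.3,0],[0,0,0]],[[0,-0.3,0],[0,0,0]],[[0,-0.2,0],[0,0,0]]])

```text
clock: 22.88
tool_pos: [0.4476, -0.1539, 0.1297]
tcp_rot: [-3.14, 0.001, 0.003]
ft_force: [-0.1, -0.3, -3.0]
grip_width: 0.0274
finger_force: 57.7
```

Request:
jog_arm(series=[[[0,-0.15,0.1],[0,0,0]],[[0,0,0.2],[0,0,0]],[[0,0,0.15],[0,0,0]],[[0,0,0.1],[0,0,0]],[[0,0,0],[0,0,0]],[[0,0,0],[0,0,0]]])

```text
clock: 23.62
tool_pos: [0.4492, -0.1353, 0.0479]
tcp_rot: [3.141, -0.001, 0.0]
ft_force: [0.1, -0.2, -3.5]
grip_width: 0.027
finger_force: 58.1
```

Request:
jog_arm(series=[[[0,0,0.1],[0,0,0]],[[0,0,0.06],[0,0,0]],[[0,0,0.03],[0,0,0]],[[0,0,0.015],[0,0,0]],[[0,0,0.012],[0,0,0]],[[0,0,0.008],[0,0,0]],[[0,0,0],[0,0,0]],[[0,0,0],[0,0,0]]])

```text
clock: 24.62
tool_pos: [0.4489, -0.1353, 0.0137]
tcp_rot: [3.141, -0.0, 0.0]
ft_force: [-0.3, 0.5, -2.9]
grip_width: 0.0269
finger_force: 58.0
```

Request:
jog_arm(series=[[[0,0,0.006],[0,0,0]],[[0,0,0.004],[0,0,0]],[[0,0,0],[0,0,0]]])

```text
clock: 25.0
tool_pos: [0.449, -0.1354, 0.0135]
tcp_rot: [3.141, -0.0, 0.0]
ft_force: [-4.6, 1.7, 15.8]
grip_width: 0.0274
finger_force: 59.9
```

Request:
jog_arm(series=[[[0,0,-0.003],[0,0,0]],[[0,0,0],[0,0,0]]])

```text
clock: 25.25
tool_pos: [0.449, -0.1354, 0.0135]
tcp_rot: [3.141, -0.0, 0.0]
ft_force: [-3.2, 0.5, 11.1]
grip_width: 0.027
finger_force: 59.2
```

Request:
jog_arm(series=[[[0,0,0],[0,0,0]],[[0,0,0],[0,0,0]],[[0,0,0],[0,0,0]],[[0,0,-0.05],[0,0,0]],[[0,0,-0.1],[0,0,0]],[[0,0,-0.2],[0,0,0]],[[0,0,-0.25],[0,0,0]],[[0,0,-0.2],[0,0,0]]], jaw=0.55)

```text
clock: 26.25
tool_pos: [0.4492, -0.1354, 0.135]
tcp_rot: [3.141, -0.002, 0.0]
ft_force: [-0.1, -0.7, -0.1]
grip_width: 0.0472
finger_force: 0.0
```

```bash
python3 - <<'E'
from h import *
for n in('top','scene'):
    d=grab(n)
    print(n,'white',ring(d,30,46,449,59,62));
    print('green',ring(d,30,46,449,-84,72,'green')); print('yellow',ring(d,36,54,452,-322,90,'yellow'),ring(d,36,54,452,-322,90))
    print('stand spindle',ring(d,52,66,455,-326,26),'unw spindle',ring(d,80,96,676,128,30), 'hub',ring(d,44,54,676,128,45))
    if n=='top': save(d,'y1.png')
E
```

```text
top white (547, (array([450.,  59.]), 55.3), np.float64(36.9), 'tilt', np.float64(0.2))
green (429, (array([449., -84.]), 64.3), np.float64(36.6), 'tilt', np.float64(0.4))
yellow (400, (array([ 452., -326.]), 75.8), np.float64(44.1), 'tilt', np.float64(0.1)) (1415, (array([ 452., -326.]), 76.6), np.float64(44.1), 'tilt', np.float64(0.0))
stand spindle (18, (array([ 457., -329.]), 6.6), np.float64(59.3), 'tilt', np.float64(6.5)) unw spindle (23, (array([675., 126.]), 6.7), np.float64(88.1), 'tilt', np.float64(15.0)) hub (151, (array([676., 127.]), 42.6), np.float64(46.3), 'tilt', np.float64(0.9))
scene white (374, (array([450.,  65.]), 55.8), np.float64(40.3), 'tilt', np.float64(0.3))
green (489, (array([449., -81.]), 66.2), np.float64(40.4), 'tilt', np.float64(0.3))
yellow (1011, (array([ 452., -323.]), 78.9), np.float64(47.6), 'tilt', np.float64(0.1)) (1117, (array([ 452., -322.]), 79.0), np.float64(47.5), 'tilt', np.float64(0.0))
stand spindle (13, (array([ 455., -326.]), 8.1), np.float64(59.4), 'tilt', np.float64(3.0)) unw spindle (20, (array([675., 132.]), 7.6), np.float64(91.4), 'tilt', np.float64(6.4)) hub (262, (array([677., 128.]), 44.7), np.float64(47.3), 'tilt', np.float64(0.2))
```

View pics/y1.png

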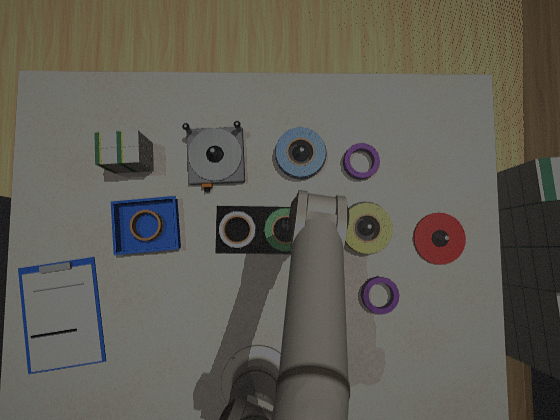

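White (238,229) and green (280,229) lie flat side by side on the mat, and yellow (368,228) is uncovered, true about (452,-324). The unwinder spindle is at about (675,129).

Request:
jog_arm(series=[[[0.01,0.25,0],[0,0,0]],[[0.01,0.3,0],[0,0,0]],[[0,0.25,0],[0,0,0]],[[0,0.08,0.1],[0,0,0]],[[0,0,0.2],[0,0,0]],[[0,0,0.1],[0,0,0]],[[0,0,0],[0,0,0]],[[0,0,0],[0,0,0]]], jaw=0.65)

```text
clock: 27.35
tool_pos: [0.4524, -0.2669, 0.073]
tcp_rot: [3.141, -0.001, 0.001]
ft_force: [0.1, 0.9, 0.4]
grip_width: 0.0555
finger_force: 0.0
```

Down 54 mm to 19, then close.

Request:
jog_arm(series=[[[0,0,0.1],[0,0,0]],[[0,0,0.1],[0,0,0]],[[0,0,0.08],[0,0,0]],[[0,0,0.05],[0,0,0]],[[0,0,0.03],[0,0,0]],[[0,0,0],[0,0,0]],[[0,0,0],[0,0,0]]])

```text
clock: 28.22
tool_pos: [0.4521, -0.2675, 0.0188]
tcp_rot: [3.141, -0.001, 0.0]
ft_force: [-0.1, -0.3, 0.4]
grip_width: 0.0559
finger_force: 0.0
```

Request:
jog_arm(series=[[[0,0,0],[0,0,0]],[[0,0,0],[0,0,0]],[[0,0,0],[0,0,0]],[[0,0,0],[0,0,0]],[[0,0,0],[0,0,0]],[[0,0,0],[0,0,0]]], jaw=0)

```text
clock: 28.98
tool_pos: [0.4523, -0.2676, 0.0193]
tcp_rot: [3.141, -0.001, 0.0]
ft_force: [-1.4, 0.6, 4.8]
grip_width: 0.0356
finger_force: 59.3
```

Request:
jog_arm(series=[[[0,0,-0.03],[0,0,0]],[[0,0,-0.07],[0,0,0]],[[0,0,-0.12],[0,0,0]],[[0,0,-0.16],[0,0,0]],[[0,0,-0.2],[0,0,0]],[[0,0,-0.2],[0,0,0]],[[0,0,-0.1],[0,0,0]],[[0,0,-0.05],[0,0,0]],[[0,0,0],[0,0,0]]])

```text
clock: 30.1
tool_pos: [0.4516, -0.2672, 0.1579]
tcp_rot: [3.142, 0.0, 0.0]
ft_force: [-0.7, 1.3, -3.9]
grip_width: 0.0355
finger_force: 59.0
```

Request:
jog_arm(series=[[[0.06,-0.12,0],[0,0,0]],[[0.12,-0.24,0],[0,0,0]],[[0.14,-0.28,0],[0,0,0]],[[0.14,-0.28,0],[0,0,0]],[[0.14,-0.28,0],[0,0,0]],[[0.14,-0.28,0],[0,0,0]],[[0.14,-0.28,0],[0,0,0]],[[0.14,-0.28,0],[0,0,0]],[[0.14,-0.28,0],[0,0,0]],[[0.14,-0.28,0],[0,0,0]]])

```text
clock: 31.35
tool_pos: [0.6463, 0.1239, 0.1559]
tcp_rot: [3.141, 0.003, 0.0]
ft_force: [1.2, -1.2, -2.5]
grip_width: 0.0355
finger_force: 59.1
```

Request:
jog_arm(series=[[[0.1,-0.21,0],[0,0,0]],[[0.07,-0.15,0],[0,0,0]],[[0.02,-0.05,0.1],[0,0,0]],[[0,0,0.1],[0,0,0]],[[0,0,0],[0,0,0]],[[0,0,0],[0,0,0]]])

```text
clock: 32.1
tool_pos: [0.6751, 0.1824, 0.1276]
tcp_rot: [3.141, 0.001, -0.002]
ft_force: [0.1, 0.2, -3.0]
grip_width: 0.0359
finger_force: 59.3
```

```bash
python3 - <<'E'
from h import *
s=readout.read_state();t=s['tool_pos']*1000;print(t.round(1))
o=[]
for n in('top','scene'):
    d=grab(n)
    print(n,ring(d,t[2]+12,t[2]+34,t[0],t[1]-57,90,'yellow'))
    x,y=(214,150) if n=='top' else (361,225)
    o.append(cv2.resize(d['color'][y-60:y+60,x-60:x+60],(400,400),interpolation=cv2.INTER_CUBIC))
cv2.imwrite('pics/y2.png',np.clip(np.hstack(o)[:,:,::-1]*1.5,0,255).astype(np.uint8))
E
```

```text
[675.1 182.4 127.6]
top (1191, (array([675., 123.]), 76.0), np.float64(152.3), 'tilt', np.float64(0.2))
scene (1045, (array([675., 129.]), 77.2), np.float64(156.5), 'tilt', np.float64(0.2))
```

View pics/y2.png

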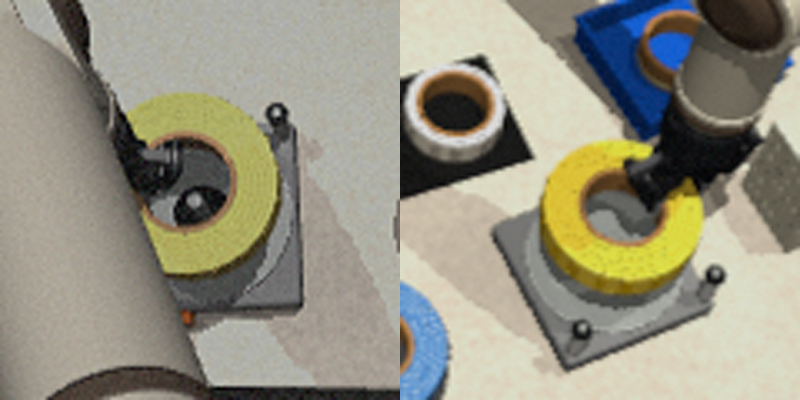

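Yellow is held level. Both views put it 3 mm short in y of the spindle, so I'll correct that and lower.

Request:
jog_arm(series=[[[0,-0.022,0],[0,0,0]],[[0,0,0.08],[0,0,0]],[[0,0,0.12],[0,0,0]],[[0,0,0.12],[0,0,0]],[[0,0,0.08],[0,0,0]],[[0,0,0.05],[0,0,0]],[[0,0,0.03],[0,0,0]],[[0,0,0.015],[0,0,0]],[[0,0,0],[0,0,0]],[[0,0,0],[0,0,0]]])

```text
clock: 33.45
tool_pos: [0.6755, 0.1877, 0.0543]
tcp_rot: [-3.141, -0.001, 0.0]
ft_force: [-0.0, 0.9, -3.4]
grip_width: 0.0356
finger_force: 59.2
```

Request:
jog_arm(series=[[[0,0.012,0.012],[0,0,0]],[[0,0,0.01],[0,0,0]],[[0,0,0.008],[0,0,0]],[[0,0,0.004],[0,0,0]],[[0,0,0],[0,0,0]],[[0,0,0],[0,0,0]]])

```text
clock: 34.2
tool_pos: [0.6755, 0.1856, 0.0493]
tcp_rot: [3.141, -0.001, 0.0]
ft_force: [-2.5, -2.1, 6.0]
grip_width: 0.0354
finger_force: 60.2
```

Request:
jog_arm(series=[[[0,0,0],[0,0,0]],[[0,0,0],[0,0,0]],[[0,0,0],[0,0,0]],[[0,0,-0.05],[0,0,0]],[[0,0,-0.1],[0,0,0]],[[0,0,-0.2],[0,0,0]],[[0,0,-0.2],[0,0,0]],[[0,0,-0.1],[0,0,0]],[[0,0,-0.05],[0,0,0]]], jaw=0.6)

```text
clock: 35.33
tool_pos: [0.6756, 0.1859, 0.1551]
tcp_rot: [-3.141, -0.002, 0.0]
ft_force: [-0.2, 0.2, -0.2]
grip_width: 0.0512
finger_force: 0.0
```

```bash
python3 - <<'E'
from h import *
s=readout.read_state();t=s['tool_pos']*1000;print(t.round(1))
for n in('top','scene'):
    d=grab(n)
    print(n,'yel',ring(d,66,84,675,129,90,'yellow'));print('green',ring(d,30,46,449,-84,72,'green')); 
    print('stand spindle',ring(d,50,66,455,-326,26))
    p=cloud(d)*1000;m=(np.hypot(p[...,0]-455,p[...,1]+327)<100)&(p[...,2]>6.5)&(p[...,2]<18);print('disc',fitc(p[m]/1000),np.median(p[m][:,2]))
E
```

```text
[675.6 185.9 155.1]
top yel (1113, (array([676., 126.]), 76.8), np.float64(74.0), 'tilt', np.float64(0.3))
green (736, (array([450., -85.]), 65.0), np.float64(37.1), 'tilt', np.float64(0.1))
stand spindle (18, (array([ 457., -329.]), 6.4), np.float64(59.0), 'tilt', np.float64(4.3))
disc (array([ 456., -329.]), 80.1) 9.720481976600745
scene yel (1075, (array([675., 133.]), 77.6), np.float64(77.7), 'tilt', np.float64(0.3))
green (502, (array([449., -81.]), 67.1), np.float64(40.7), 'tilt', np.float64(0.1))
stand spindle (15, (array([ 458., -324.]), 6.1), np.float64(61.1), 'tilt', np.float64(25.9))
disc (array([ 455., -327.]), 99.6) 12.401901629730583
```

Yellow sits flat and centred on the unwinder. Next is green.

Request:
jog_arm(series=[[[-0.1,0.13,0],[0,0,0]],[[-0.19,0.27,0],[0,0,0]],[[-0.19,0.27,0],[0,0,0]],[[-0.19,0.27,0],[0,0,0]],[[-0.19,0.27,0],[0,0,0]],[[-0.19,0.27,0],[0,0,0]],[[-0.19,0.27,0],[0,0,0]],[[-0.19,0.27,0],[0,0,0]],[[-0.09,0.13,0],[0,0,0]],[[0,0,0.05],[0,0,0]]], jaw=0.6)

```text
clock: 36.67
tool_pos: [0.4457, -0.1387, 0.1455]
tcp_rot: [3.141, 0.001, -0.004]
ft_force: [0.1, 1.2, 0.2]
grip_width: 0.0512
finger_force: 0.0
```

Request:
jog_arm(series=[[[0,0,0.1],[0,0,0]],[[0,0,0.2],[0,0,0]],[[0,0,0.2],[0,0,0]],[[0,0,0.1],[0,0,0]],[[0,0,0],[0,0,0]],[[0,0,0],[0,0,0]]])

```text
clock: 37.42
tool_pos: [0.448, -0.1365, 0.0566]
tcp_rot: [3.142, -0.001, 0.001]
ft_force: [0.9, -0.8, -0.1]
grip_width: 0.0513
finger_force: 0.0
```

Down 43 mm, with small x and y corrections.

Request:
jog_arm(series=[[[0.01,-0.013,0.08],[0,0,0]],[[0,0,0.09],[0,0,0]],[[0,0,0.06],[0,0,0]],[[0,0,0.04],[0,0,0]],[[0,0,0.017],[0,0,0]],[[0,0,0],[0,0,0]],[[0,0,0],[0,0,0]]])

```text
clock: 38.3
tool_pos: [0.449, -0.1349, 0.0133]
tcp_rot: [3.141, -0.001, 0.0]
ft_force: [0.2, 0.1, -0.1]
grip_width: 0.0511
finger_force: 0.0
```

Request:
jog_arm(series=[[[0,0,0],[0,0,0]],[[0,0,0],[0,0,0]],[[0,0,0],[0,0,0]],[[0,0,0],[0,0,0]],[[0,0,0],[0,0,0]],[[0,0,0],[0,0,0]]], jaw=0)

```text
clock: 39.05
tool_pos: [0.449, -0.1351, 0.0136]
tcp_rot: [3.141, -0.001, 0.001]
ft_force: [-0.9, -0.3, 4.7]
grip_width: 0.0269
finger_force: 56.9
```

Request:
jog_arm(series=[[[0,0,-0.04],[0,0,0]],[[0,0,-0.1],[0,0,0]],[[0,0,-0.2],[0,0,0]],[[0,0,-0.2],[0,0,0]],[[0,0.1,-0.1],[0,0,0]],[[0.01,0.2,0],[0,0,0]],[[0.01,0.28,0],[0,0,0]],[[0.01,0.3,0],[0,0,0]],[[0.01,0.3,0],[0,0,0]],[[0.005,0.25,0],[0,0,0]]])

```text
clock: 40.3
tool_pos: [0.4552, -0.3513, 0.11]
tcp_rot: [3.141, -0.001, -0.001]
ft_force: [0.6, -0.2, -3.3]
grip_width: 0.0274
finger_force: 57.8
```

Request:
jog_arm(series=[[[0,0.15,0],[0,0,0]],[[0,0.05,0],[0,0,0]],[[0,0,0],[0,0,0]],[[0,0,0],[0,0,0]],[[0,0,0],[0,0,0]]])

```text
clock: 40.92
tool_pos: [0.456, -0.3779, 0.1091]
tcp_rot: [-3.141, 0.0, 0.002]
ft_force: [0.2, -0.2, -2.7]
grip_width: 0.0274
finger_force: 57.8
```

```bash
python3 - <<'E'
from h import *
s=readout.read_state();t=s['tool_pos']*1000;print(t.round(1))
for n in('top','scene'):
    d=grab(n)
    print(n,ring(d,t[2]+12,t[2]+34,t[0],t[1]+51,80,'green'),'spindle',ring(d,50,66,455,-326,26))
    x,y=(368,227) if n=='top' else (214,220)
    if n=='top':cv2.imwrite('pics/gr2.png',cv2.resize(d['color'][y-60:y+60,x-60:x+60,::-1],(400,400)))
E
```

```text
[ 456.  -377.9  109.1]
top (684, (array([ 456., -327.]), 64.3), np.float64(132.4), 'tilt', np.float64(0.1)) spindle (19, (array([ 456., -330.]), 6.8), np.float64(58.8), 'tilt', np.float64(4.1))
scene (530, (array([ 458., -323.]), 65.5), np.float64(135.6), 'tilt', np.float64(0.7)) spindle None
```

Request:
jog_arm(series=[[[0,0,0.1],[0,0,0]],[[0,0,0.15],[0,0,0]],[[0,0,0.15],[0,0,0]],[[0,0,0.08],[0,0,0]],[[0,0,0.05],[0,0,0]],[[0,0,0.03],[0,0,0]],[[0,0,0],[0,0,0]],[[0,0,0],[0,0,0]],[[0,0,0],[0,0,0]]])

```text
clock: 42.15
tool_pos: [0.4559, -0.3796, 0.0256]
tcp_rot: [3.141, -0.001, 0.0]
ft_force: [0.0, -0.7, -3.3]
grip_width: 0.0271
finger_force: 57.8
```

Request:
jog_arm(series=[[[0,0,0.012],[0,0,0]],[[0,0,0.01],[0,0,0]],[[0,0,0.008],[0,0,0]],[[0,0,0.004],[0,0,0]],[[0,0,0],[0,0,0]],[[0,0,0],[0,0,0]]])

```text
clock: 42.9
tool_pos: [0.4555, -0.3793, 0.0207]
tcp_rot: [3.142, 0.0, 0.0]
ft_force: [-2.1, 1.9, 4.7]
grip_width: 0.027
finger_force: 58.6
```

Request:
jog_arm(series=[[[0,0,0],[0,0,0]],[[0,0,0],[0,0,0]],[[0,0,0],[0,0,0]],[[0,0,-0.05],[0,0,0]],[[0,0,-0.1],[0,0,0]],[[0,0,-0.2],[0,0,0]],[[0,0,-0.25],[0,0,0]],[[0,0,-0.1],[0,0,0]]], jaw=0.5)

```text
clock: 43.9
tool_pos: [0.4571, -0.3805, 0.1285]
tcp_rot: [3.138, -0.004, 0.0]
ft_force: [0.7, 0.3, -0.2]
grip_width: 0.043
finger_force: 0.0
```

Request:
jog_arm(series=[[[0,-0.2,0],[0,0,0]],[[0,-0.32,0],[0,0,0]],[[0,-0.32,0],[0,0,0]],[[0,-0.32,0],[0,0,0]],[[0,-0.32,0],[0,0,0]],[[-0.01,-0.32,0],[0,0,0]],[[-0.01,-0.32,0],[0,0,0]],[[-0.01,-0.32,0],[0,0,0]],[[-0.01,-0.32,0],[0,0,0]],[[0,-0.3,0],[0,0,0]]])

```text
clock: 45.15
tool_pos: [0.4491, 0.0812, 0.1253]
tcp_rot: [3.141, -0.0, 0.0]
ft_force: [2.0, 0.3, -0.2]
grip_width: 0.0428
finger_force: 0.0
```

```bash
python3 - <<'E'
from h import *
s=readout.read_state();t=s['tool_pos']*1000;print(t.round(1))
for n in('top','scene'):
    d=grab(n)
    print(n,'green',ring(d,36,54,456,-327,80,'green'),ring(d,36,54,456,-327,80),'spindle',ring(d,56,66,455,-326,26))
    p=cloud(d)*1000;m=(np.hypot(p[...,0]-456,p[...,1]+327)<90)&(p[...,2]>6.5)&(p[...,2]<15);print('disc',fitc(p[m]/1000))
    print('white',ring(d,30,46,449,59,62))
E
```

```text
[449.1  81.2 125.3]
top green (638, (array([ 456., -329.]), 64.9), np.float64(44.2), 'tilt', np.float64(0.2)) (1028, (array([ 454., -328.]), 66.2), np.float64(44.1), 'tilt', np.float64(0.3)) spindle (14, (array([ 456., -330.]), 6.4), np.float64(58.7), 'tilt', np.float64(14.4))
disc (array([ 457., -330.]), 79.8)
white (308, (array([451.,  57.]), 54.7), np.float64(37.0), 'tilt', np.float64(0.9))
scene green (581, (array([ 455., -324.]), 66.1), np.float64(47.6), 'tilt', np.float64(0.4)) (761, (array([ 455., -322.]), 66.8), np.float64(47.5), 'tilt', np.float64(0.2)) spindle (11, (array([ 458., -323.]), 6.4), np.float64(62.2), 'tilt', np.float64(5.3))
disc (array([ 457., -326.]), 89.1)
white (370, (array([449.,  65.]), 56.7), np.float64(40.3), 'tilt', np.float64(0.4))
```

Request:
jog_arm(series=[[[0,-0.1,0],[0,0,0]],[[0,-0.06,0.1],[0,0,0]],[[0,0,0.2],[0,0,0]],[[0,0,0.2],[0,0,0]],[[0,0,0.1],[0,0,0]],[[0,0,0],[0,0,0]],[[0,0,0],[0,0,0]]])

```text
clock: 46.12
tool_pos: [0.45, 0.1037, 0.0355]
tcp_rot: [-3.141, -0.001, -0.0]
ft_force: [-0.1, 0.2, 0.1]
grip_width: 0.0422
finger_force: 0.0
```

Request:
jog_arm(series=[[[-0.004,-0.016,0.07],[0,0,0]],[[0,0,0.05],[0,0,0]],[[0,0,0.03],[0,0,0]],[[0,0,0.018],[0,0,0]],[[0,0,0],[0,0,0]],[[0,0,0],[0,0,0]]])

```text
clock: 46.88
tool_pos: [0.449, 0.1061, 0.0099]
tcp_rot: [-3.142, -0.0, 0.0]
ft_force: [-0.9, -0.7, 0.1]
grip_width: 0.0427
finger_force: 0.0
```

Request:
jog_arm(series=[[[0,0,0],[0,0,0]],[[0,0,0],[0,0,0]],[[0,0,0],[0,0,0]],[[0,0,0],[0,0,0]],[[0,0,0],[0,0,0]],[[0,0,0],[0,0,0]]], jaw=0)

```text
clock: 47.62
tool_pos: [0.449, 0.1063, 0.0101]
tcp_rot: [-3.141, -0.001, 0.0]
ft_force: [-0.7, 1.7, 5.9]
grip_width: 0.0152
finger_force: 54.9
```

Request:
jog_arm(series=[[[0,0,-0.04],[0,0,0]],[[0,0,-0.1],[0,0,0]],[[0,0,-0.2],[0,0,0]],[[0,0,-0.2],[0,0,0]],[[0,0.1,-0.19],[0,0,0]],[[0.01,0.25,0],[0,0,0]],[[0.01,0.3,0],[0,0,0]],[[0.01,0.3,0],[0,0,0]],[[0.01,0.3,0],[0,0,0]],[[0,0.3,0],[0,0,0]]])

```text
clock: 48.88
tool_pos: [0.4549, -0.128, 0.1202]
tcp_rot: [3.141, -0.001, 0.0]
ft_force: [0.0, 0.7, -1.7]
grip_width: 0.0152
finger_force: 55.4
```

Request:
jog_arm(series=[[[0,0.3,0],[0,0,0]],[[0,0.3,0],[0,0,0]],[[0,0.25,0],[0,0,0]],[[0,0.15,0],[0,0,0]],[[0,0.037,0],[0,0,0]],[[0,0,0],[0,0,0]],[[0,0,0],[0,0,0]],[[0,0,0],[0,0,0]],[[0,0,0],[0,0,0]]])

```text
clock: 50.0
tool_pos: [0.4551, -0.2813, 0.1193]
tcp_rot: [-3.141, -0.0, 0.001]
ft_force: [0.2, -0.5, -2.9]
grip_width: 0.0153
finger_force: 55.4
```

```bash
python3 - <<'E'
from h import *
s=readout.read_state();t=s['tool_pos']*1000;print(t.round(1))
for n in('top','scene'):
    d=grab(n)
    print(n,'white',ring(d,t[2]+18,t[2]+33,t[0],t[1]-46,60),'green',ring(d,36,54,456,-327,80,'green'))
    if n=='top':
        H=hsv(d);p=cloud(d)*1000;m=(p[...,2]>t[2]+20)&(p[...,2]<t[2]+35)&(np.hypot(p[...,0]-t[0],p[...,1]-t[1]+46)<60)
        q=p[m&(H[...,2]>90)];print(fitc(q/1000))
E
```

```text
[ 455.1 -281.3  119.3]
top white None green (184, (array([ 457., -313.]), 61.2), np.float64(43.8), 'tilt', np.float64(0.1))
(array([0., 0.]), 0.0)
scene white (324, (array([ 457., -323.]), 54.7), np.float64(148.6), 'tilt', np.float64(0.4)) green (469, (array([ 456., -324.]), 66.2), np.float64(47.4), 'tilt', np.float64(0.3))
```

Request:
jog_arm(series=[[[0,0.004,0.08],[0,0,0]],[[0,0,0.12],[0,0,0]],[[0,0,0.1],[0,0,0]],[[0,0,0.06],[0,0,0]],[[0,0,0.04],[0,0,0]],[[0,0,0.02],[0,0,0]],[[0,0,0.01],[0,0,0]],[[0,0,0],[0,0,0]],[[0,0,0],[0,0,0]]])

```text
clock: 51.22
tool_pos: [0.4552, -0.2828, 0.0551]
tcp_rot: [3.141, -0.001, 0.0]
ft_force: [0.0, -0.7, -1.6]
grip_width: 0.0148
finger_force: 55.4
```

Request:
jog_arm(series=[[[0,-0.006,0.008],[0,0,0]],[[0,0,0.006],[0,0,0]],[[0,0,0.005],[0,0,0]],[[0,0,0.004],[0,0,0]],[[0,0,0],[0,0,0]],[[0,0,0],[0,0,0]]])

```text
clock: 51.98
tool_pos: [0.4549, -0.2816, 0.0521]
tcp_rot: [3.141, 0.0, 0.0]
ft_force: [-2.7, 1.8, 7.3]
grip_width: 0.0154
finger_force: 56.2
```

Contact. Release, rise and back away.

Request:
jog_arm(series=[[[0,0,0],[0,0,0]],[[0,0,0],[0,0,0]],[[0,0,0],[0,0,0]],[[0,0,-0.05],[0,0,0]],[[0,0,-0.1],[0,0,0]],[[0,0,-0.2],[0,0,0]],[[0,0,-0.25],[0,0,0]],[[0,0,-0.25],[0,0,0]],[[0,-0.2,-0.1],[0,0,0]]], jaw=0.4)

```text
clock: 53.1
tool_pos: [0.4562, -0.2545, 0.1977]
tcp_rot: [3.138, -0.005, -0.004]
ft_force: [0.6, 0.9, 0.2]
grip_width: 0.034
finger_force: 0.0
```

Request:
jog_arm(series=[[[0,-0.3,0],[0,0,0]],[[0,-0.3,0],[0,0,0]],[[0,-0.3,0],[0,0,0]],[[0,-0.3,0],[0,0,0]],[[0,-0.2,0],[0,0,0]],[[0,0,0],[0,0,0]],[[0,0,0],[0,0,0]],[[0,0,0],[0,0,0]]])

```text
clock: 54.1
tool_pos: [0.4549, -0.043, 0.1941]
tcp_rot: [3.141, -0.0, -0.002]
ft_force: [-0.8, 0.3, -0.4]
grip_width: 0.0343
finger_force: 0.0
```

```bash
python3 - <<'E'
from h import *
for n in('top','scene'):
    d=grab(n)
    print(n,'white',ring(d,70,90,456,-327,70),'green',ring(d,36,54,456,-327,80,'green'),'yel',ring(d,66,84,675,129,90,'yellow'))
    print('blue',ring(d,38,52,682,-128,85),'cart',ring(d,125,140,672,384,80))
    if n=='top':save(d,'end_t.png')
    else: save(d,'end_s.png')
E
```

```text
top white (605, (array([ 455., -329.]), 55.7), np.float64(78.9), 'tilt', np.float64(0.3)) green (235, (array([ 456., -329.]), 64.8), np.float64(43.9), 'tilt', np.float64(0.3)) yel (1458, (array([676., 128.]), 77.0), np.float64(73.9), 'tilt', np.float64(0.1))
blue (1492, (array([ 683., -131.]), 76.7), np.float64(44.0), 'tilt', np.float64(0.1)) cart (1429, (array([673., 382.]), 74.3), np.float64(130.6), 'tilt', np.float64(0.2))
scene white (462, (array([ 456., -323.]), 55.8), np.float64(82.2), 'tilt', np.float64(0.3)) green (251, (array([ 458., -325.]), 65.5), np.float64(46.8), 'tilt', np.float64(0.4)) yel (1090, (array([674., 133.]), 78.5), np.float64(77.7), 'tilt', np.float64(0.2))
blue (1197, (array([ 683., -125.]), 77.4), np.float64(47.2), 'tilt', np.float64(0.2)) cart (875, (array([672., 386.]), 74.3), np.float64(134.7), 'tilt', np.float64(0.5))
```

View pics/end_t.png

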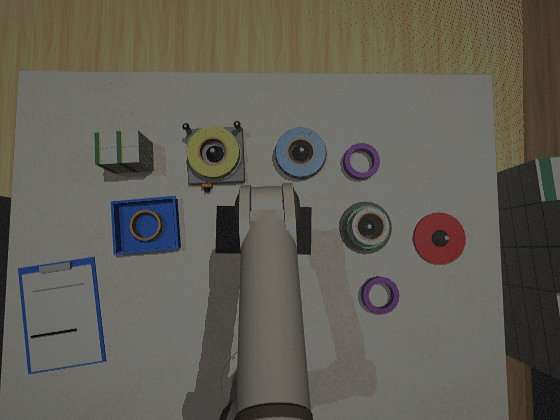

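View pics/end_s.png

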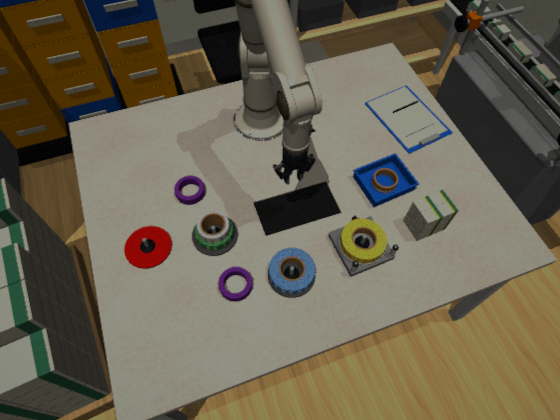

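Both pictures show yellow flat on the unwinder (top view (213,152)), white on green on the stand (368,227), and the core in the bin (146,225). Blue and the cartons have not moved, and the gripper is clear.

```bash
python3 -c "
from workcell import env
print(env.hand_in())"
```

```text
the job is handed in; nothing more can be done
None
```

The job is done and handed in at about 54 s: the core lies flat in the bin, yellow is on the unwinder, green is under white on the stand, and the blue reel and cartons were not moved.

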